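# Strip a shock damper: nip up the tube clamp, draw out the rod, tray the parts

## Task

Strip down the shock damper on the bench: first tighten the clamp knob until the screw bears on the tube and turning goes stiff, then give it an eighth of a turn more and no further, or the tube is crushed. With the tube held, draw the long rod right out of it, regripping along its length as you need, and lay it across both V-notches of the wooden stand. Put all of the damper's small parts that lie on the bench into the steel tray, and leave the spring, the spray can and the wrench alone.

Things in the scene. Friction and masses are not known exactly. Their poses are not given: they have to be found in the camera images.
- cradle: strip-down cradle fixed to the bench: dark steel rail 60 mm wide, 16 mm high, with the damper tube held level in two grey V-blocks. Origin on the bench under the tube's axis, 20 mm outside its mouth; y runs along the tube, into it. Rail from y -200 to +300 mm. A steel clamp yoke stands over the tube at y +110: 72 mm in x, 22 mm in y, crossbar top 113 mm high, knob above it
- tube_mouth (a point): centre of the tube's open mouth, on its axis, 65 mm above the bench; x, y, z as the cradle's. Tube 32 mm across (37 mm collar at the mouth), bore 25 mm, closed 268 mm in from the mouth
- outboard_rest (a point): point on the rod's path, 63 mm above the bench, in the black V-rest 70 mm outside the tube mouth, which carries the rod as it comes out: V plates 12 mm thick along the rod, about 45 mm wide, tops about 70 mm high
- knob_grip (a point): black fluted hand knob (42 mm across, 28 mm tall, white paint line on top) on the upright clamp screw above the yoke; point on its axis 15 mm above its underside, 143 mm above the bench; it tightens clockwise seen from above
- clamp_screw (a joint): rad: how far the screw has been run in; grows clockwise seen from above. It turns lightly (0.06 N m) and stops growing when the screw bears on the tube, 1.5 to 3.6 rad on from the start. Turning the knob back lowers it: the clamp is then loose again
- clamp_knob (a joint): rad: how far the knob has been forced on (clockwise) after the screw bears on the tube; 0 until then. Stiff: 0.3 N m at once, 0.4 N m at an eighth of a turn (0.79 rad); a hand that stops and holds on still feels most of it. Let go, the knob springs back 0.1 rad at most (screw wind-up, not counted here) and this value stays. Beyond 1.3 the tube is crushed
- rod_mid (a point): middle of the damper rod, on its axis: steel, 400 mm long, 14 mm thick, 0.2 to 0.45 kg, along the point's y, with a 21 mm piston on the last 29 mm of its +y end and a 10 mm thread on the last 24 mm of its -y end, which sticks 160 to 175 mm out of the tube. Centre of mass 23 mm from the middle towards the piston. Slides freely; the piston keeps it from tipping until it leaves the mouth
- rod_piston_end (a point): end face of the rod's piston end, on its axis, 200 mm from the middle; the rod is out of the tube when this is 8 mm or more outside the mouth, and must then be lifted, as the piston does not pass through the outboard V-rest
- stand: wooden stand fixed to the bench: base 70 x 230 x 10 mm, two uprights 14 mm thick at its y = -90 and +90 mm, each with a 90-degree V open to the top, V bottoms 45 mm and tips about 70 mm high, about 50 mm wide. Origin on the bench under its centre; y runs through both Vs. A rod lying in both has its axis 55 mm above the bench
- tray: open steel parts tray fixed to the bench, 200 mm in x, 160 mm in y, 30 mm high, 4 mm walls and floor; origin under its centre, on the bench
- seal_head_mid (a point): small part: aluminium seal head, an upright ring with a flange on top, 28 mm across below and 35 mm over the flange (its top 9 mm), 28 mm tall, bore through it; point at its centre. May be absent
- bump_rubber_mid (a point): small part: black rubber bump stop, 36 mm across below, 32 mm above, 38 mm tall; point at its centre. May be absent
- spring_seat_mid (a point): small part: flat aluminium spring seat, 52 mm across at its 5.5 mm rim below, 42 mm above that, 14 mm tall; point at its centre. May be absent
- rod_eye_mid (a point): small part: steel eye lying flat, 32 mm across and 18 mm tall, with a 16 mm square shank reaching to 38 mm along its +x; point at the eye's centre. May be absent
- spring: bystander: upright coil spring, 62 mm across, 130 mm tall; origin under its centre
- spray_can: bystander: red spray can, 60 mm across, 182 mm tall; origin under its centre
- wrench: bystander: wrench lying flat, 190 mm long along its x
Things that resemble listed ones, but are neither listed nor needed, are in the scene too. What is shaped like the part that bears seal_head_mid but pink, red or yellow is not meant.

How it is judged:
By the outcome, as a careful person would: the job done as asked, in the order asked, and still so for the second after the job is handed in, with the robot touching nothing.
Of seal_head, bump_rubber, spring_seat, rod_eye only 2 to 4 are there at a start; the rules pass over those that are not, and their reading is None.
At some moment in a run one of seal_head, bump_rubber, spring_seat, rod_eye may be knocked a few centimetres aside while the robot is not near it.
It also fails if it takes over 210 s, if anything falls off the work surface, if the arm or the gripper's body presses on something with over 40 N, if the wrist force passes 120 N, or if a joint passes its speed limit or range.

## Robot

A 7-joint arm with a two-finger parallel gripper is mounted at the origin on the work surface. World frame = base frame: x ahead of the robot, y to its left, z up, the work surface at z = 0. Lengths are in m, angles in rad, forces in N, time in s.
With the tool pointing down it reaches from about 0.425 to 0.875 m from the base axis. Payload 4.7 kg.
Tool frame: the origin (TCP) lies midway between the tips of the shut fingers; the grasp point (between the pads) lies 19 mm behind it; x points along the fingers, z is the direction in which the jaws open and shut, and the axes are right-handed (so a half turn about x gives the same grasp; the last joint's range is limited). The gripper opens to 87 mm and grips with 3 to 60 N. Pads are 19 mm wide; open, the fingers measure 117 mm over their backs; the gripper's body (75 mm by 190 mm) begins 51 mm behind the grasp point.
Start: joints at [0.014, 0.321, -0.07, 1.45, 0.023, 1.371, -0.057], TCP at [0.65, -0, 0.223] pointing down, gripper open.
Joint ranges: [-2.86, 2.86], [-0.3, 2.09], [-1.38, 1.24], [0.06, 2.45], [-1.56, 4.7], [0.09, 2.05], [-2.69, 2.69]. Speed limits (rad/s): [2.57, 2.57, 3.14, 3.14, 3.14, 3.14, 3.14].

## Interface

Orientations are given as a rotation vector (axis times angle).
In Python, from bench import ctrl gives the robot as it stands.
- The arm moves only by the shell command python3 -m pendant 'ROWS' [OPENING] [FORCE]. ROWS is JSON, a list of rows, each an object with "travel": the shift along the tool's x, y, z in m, a list of three; "twist": the turn about the tool's x in rad. In form: [{"travel": [x, y, z], "twist": twist}, ...]. A call has 1 to 10 rows; each row is the pose to reach, as a shift and turn from the pose measured when the call began, along the tool's axes at that moment; what a row does not reach only later rows make up. A row lasts 1/8 s, in which the tool goes at most 62.5 mm and 10.7 degrees, less where a joint would pass 70% of its speed; a pose out of reach is approached as far as the arm can. A call with a gripper value outside its range is refused whole. OPENING is the opening, from -1 (shut) to 1 (fully open), so that 0 is half open, set as the call begins (- or left out, the last holds). The fingers move at their own pace and stop on an object; FORCE is the grip in N (left out, the last holds). Time passes only in rows, so rows that repeat a pose let the fingers close. It gives the time, the measured TCP pose, the force and the opening at its end, in the units of the state.
- ctrl.get_state(): the state, without advancing time (a new reading comes with each control period).
- ctrl.get_image(name): name is "scene" or "side" or "wrist"; returns the picture (480x640x3 uint8, red, green, blue); there is no depth.
- ctrl.camera_model(name): a dict with "K" (3x3 intrinsics, pixels), "rvec" (rotation vector, rad) and "tvec" (3), from world to camera coordinates, as OpenCV has them; the wrist camera has in their place "T_tool_cam" (4x4, takes a point from camera to tool coordinates, whose origin is the TCP and whose axes are the tool frame's). Camera axes: x right, y down, z forward; pixel columns grow to the right and rows downward; lengths in m; the calibration is good to about 2 mm. A picture is of the moment at which its call begins: read the wrist's pose just before it. camera_model takes no time and is no camera call.
- ctrl.close_job(): hands the job in, once; it reports no verdict.
The state is a dict: "time": time; "joint_positions": joint angles; "qd": joint speeds; "joint_torque": joint torques, N m; "position": TCP position; "tool_rot": TCP orientation; "ft_force": force on the tool from outside, world axes, zero at the start; "torque": the same for the moment, N m; "grip_width": opening from 0.0 (shut) to 1.0 (fully open).
Only numpy, scipy, OpenCV 4.12 (cv2) and the standard library are available. Lean on these libraries where they do the work, as an engineer would, in place of code of your own. Each camera call takes 0.05 s, during which the arm holds its last target.

## Working session

There is one attempt and no reset: what is moved stays moved. The work goes in short steps, Python scripts to look and compute and a shell command to move; the robot and the scene stay as the last step left them, time stands still between calls to the robot, and variables do not carry over. Pictures are saved under pics/ and viewed, and the job is handed in when it is done.

```bash
ls; mkdir -p pics; python3 - <<'E'
from bench import ctrl
import cv2,json
s=ctrl.get_state();print(s)
for n in("scene","side","wrist"):
    cv2.imwrite(f"pics/{n}0.png",cv2.cvtColor(ctrl.get_image(n),cv2.COLOR_RGB2BGR)); print(n,ctrl.camera_model(n))
E
```

```text
pics
{'time': 0.0, 'joint_positions': array([ 0.01411471,  0.32180055, -0.07007552,  1.45167271,  0.02259255,
        1.37079299, -0.05691112]), 'qd': array([-0.00167993,  0.00138301, -0.00074561,  0.00018252,  0.00035456,
       -0.0012709 ,  0.00063693]), 'joint_torque': array([-2.58547143e-04, -4.91284704e+01, -4.03903294e-01, -3.12526345e+01,
       -6.40594075e-02,  4.37659642e-02,  1.61017233e-04]), 'position': array([ 6.49448304e-01, -6.26734317e-05,  2.21477166e-01]), 'tool_rot': array([-6.95897932e-05,  1.57268085e+00, -7.82967048e-05]), 'ft_force': array([0.57219424, 0.34986328, 0.15837572]), 'torque': array([-0.01496358,  0.02954652, -0.02291649]), 'grip_width': 0.9989014576569142}
scene {'K': array([[442.77594717,   0.        , 318.38652626],
       [  0.        , 442.77594717, 243.95614873],
       [  0.        ,   0.        ,   1.        ]]), 'rvec': array([ 1.85634971,  1.3874389 , -0.69563529]), 'tvec': array([-0.28319183, -0.22026521,  1.50130648])}
side {'K': array([[484.96822098,   0.        , 313.29670434],
       [  0.        , 484.96822098, 239.81989844],
       [  0.        ,   0.        ,   1.        ]]), 'rvec': array([ 0.70723507, -2.53178341,  1.22498671]), 'tvec': array([0.55262088, 0.21967513, 0.88239678])}
wrist {'K': array([[423.61659334,   0.        , 322.71534718],
       [  0.        , 423.61659334, 239.65878058],
       [  0.        ,   0.        ,   1.        ]]), 'T_tool_cam': array([[-6.98220130e-04, -2.43915629e-01,  9.69796204e-01,
        -1.62309916e-01],
       [-2.27605165e-05, -9.69796437e-01, -2.43915704e-01,
         6.65648730e-02],
       [ 9.99999756e-01, -1.92379917e-04,  6.71579749e-04,
        -4.75598535e-04],
       [ 0.00000000e+00,  0.00000000e+00,  0.00000000e+00,
         1.00000000e+00]])}
```

View pics/scene0.png

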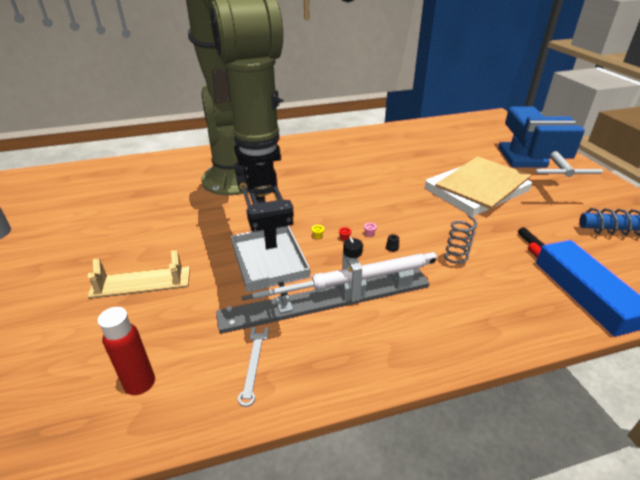

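View pics/side0.png

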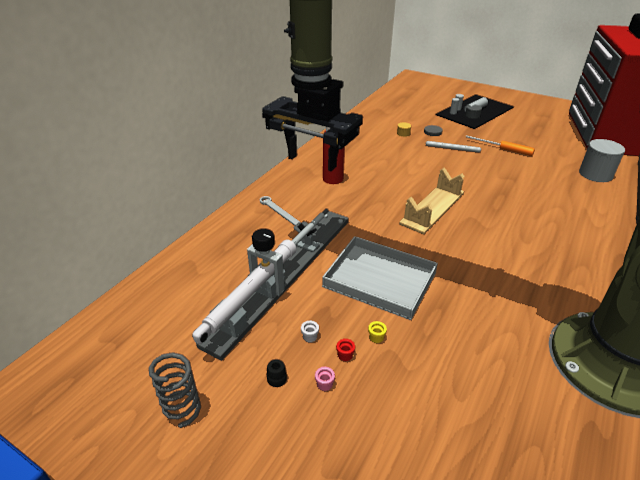

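View pics/wrist0.png

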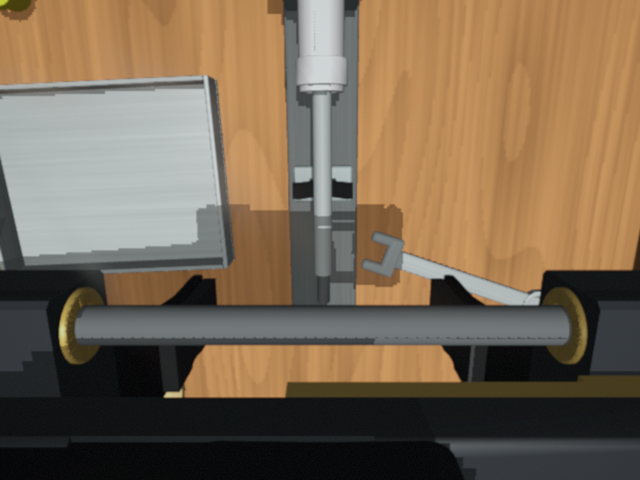

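```bash
cat > h.py <<'E'
from bench import ctrl
import numpy as np, cv2
from scipy.spatial.transform import Rotation as R
def cam(n,st=None):
    m=ctrl.camera_model(n)
    if n=="wrist":
        st=st or ctrl.get_state()
        T=np.eye(4);T[:3,:3]=R.from_rotvec(st["tool_rot"]).as_matrix();T[:3,3]=st["position"]
        C=T@m["T_tool_cam"]; return m["K"],C[:3,:3],C[:3,3]
    Rm=R.from_rotvec(m["rvec"]).as_matrix()
    return m["K"],Rm.T,-Rm.T@m["tvec"]
def ray(c,uv):
    K,Rm,o=c; d=Rm@np.linalg.solve(K,[uv[0],uv[1],1.]); return o,d/np.linalg.norm(d)
def plane(c,uv,z):
    o,d=ray(c,uv); return o+d*(z-o[2])/d[2]
def tri(*cu):
    A=np.zeros((3,3));b=np.zeros(3)
    for c,uv in cu:
        o,d=ray(c,uv);P=np.eye(3)-np.outer(d,d);A+=P;b+=P@o
    p=np.linalg.solve(A,b)
    return p,[np.linalg.norm(np.cross(p-ray(c,uv)[0],ray(c,uv)[1])) for c,uv in cu]
def proj(c,p):
    K,Rm,o=c; q=K@(Rm.T@(np.asarray(p)-o)); return q[:2]/q[2]
def snap(n,f,crop=None,s=1):
    st=ctrl.get_state(); im=ctrl.get_image(n); b=cv2.cvtColor(im,cv2.COLOR_RGB2BGR)
    cv2.imwrite(f"pics/{f}_full.png",b)
    if crop: x0,y0,x1,y1=crop; b=b[y0:y1,x0:x1]
    if s!=1: b=cv2.resize(b,None,fx=s,fy=s,interpolation=cv2.INTER_CUBIC)
    cv2.imwrite(f"pics/{f}.png",b); return im,cam(n,st)
E
python3 - <<'E'
from h import *
a=cv2.imread("pics/side0.png"); b=cv2.imread("pics/scene0.png")
def c(i,x0,y0,x1,y1,w): return cv2.resize(i[y0:y1,x0:x1],(w,int(w*(y1-y0)/(x1-x0))),interpolation=cv2.INTER_CUBIC)
cv2.imwrite("pics/c1.png",c(a,180,200,440,395,800))
cv2.imwrite("pics/c2.png",c(a,380,80,640,180,800))
cv2.imwrite("pics/c3.png",c(b,200,200,480,410,800))
S=cam("side");C=cam("scene")
for uv in [(404,129),(433,131),(453,147),(475,110)]: print(uv,plane(S,uv,0.01))
for n,s,e in [("knob",(263,239),(352,247)),("tubeend",(205,335),(432,259)),("spring",(178,420),(457,263)),("can",(333,182),(137,390))]:
    print(n,tri((S,s),(C,e)))
for uv in [(310,331),(276,374),(346,350),(325,380),(377,333)]: print(uv,plane(S,uv,0.014))
E
```

```text
(404, 129) [ 0.70310736 -0.67180012  0.01      ]
(433, 131) [ 0.61499877 -0.70661896  0.01      ]
(453, 147) [ 0.52158843 -0.63110116  0.01      ]
(475, 110) [ 0.54638436 -0.94415594  0.01      ]
knob (array([0.64634368, 0.18452771, 0.1449806 ]), [np.float64(0.0010204835187325079), np.float64(0.0010204835187324955)])
tubeend (array([0.64219154, 0.38399737, 0.06379173]), [np.float64(0.006094022187744976), np.float64(0.006094022187744987)])
spring (array([ 0.60416042,  0.49724359, -0.00853378]), [np.float64(0.0022713360449001293), np.float64(0.002271336044900172)])
can (array([ 0.76068722, -0.29550845, -0.01564935]), [np.float64(0.00013923979468231072), np.float64(0.0001392397946822735)])
(310, 331) [0.50872185 0.23911087 0.014     ]
(276, 374) [0.50815238 0.35309842 0.014     ]
(346, 350) [0.4285076  0.24367181 0.014     ]
(325, 380) [0.42867408 0.31954664 0.014     ]
(377, 333) [0.39744472 0.17778482 0.014     ]
```

View pics/c1.png

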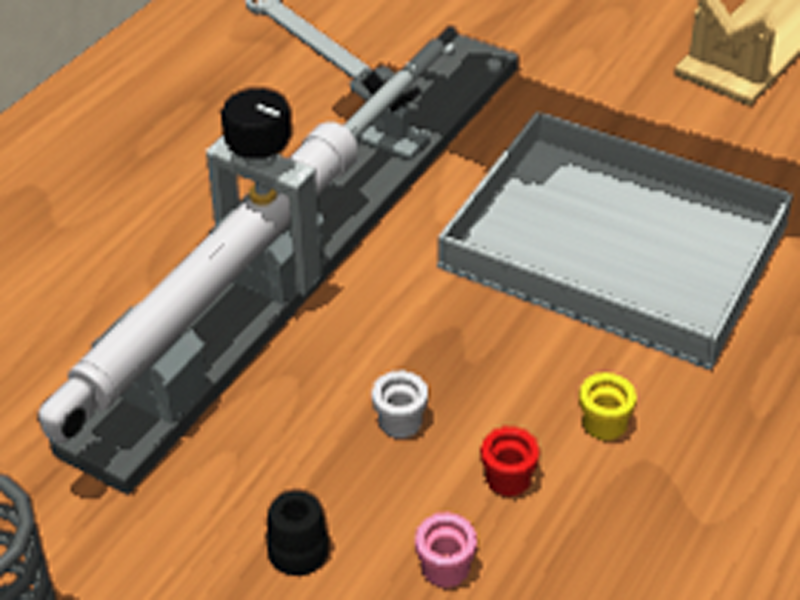

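View pics/c2.png

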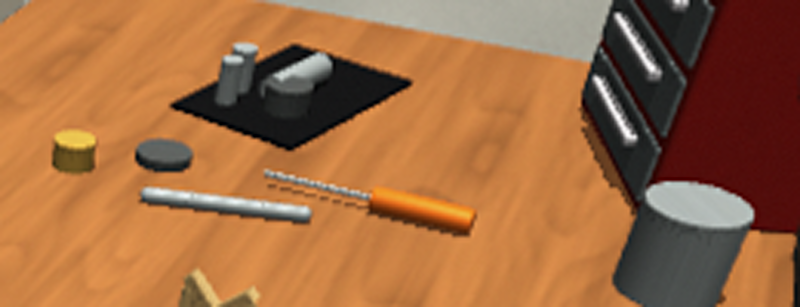

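View pics/c3.png

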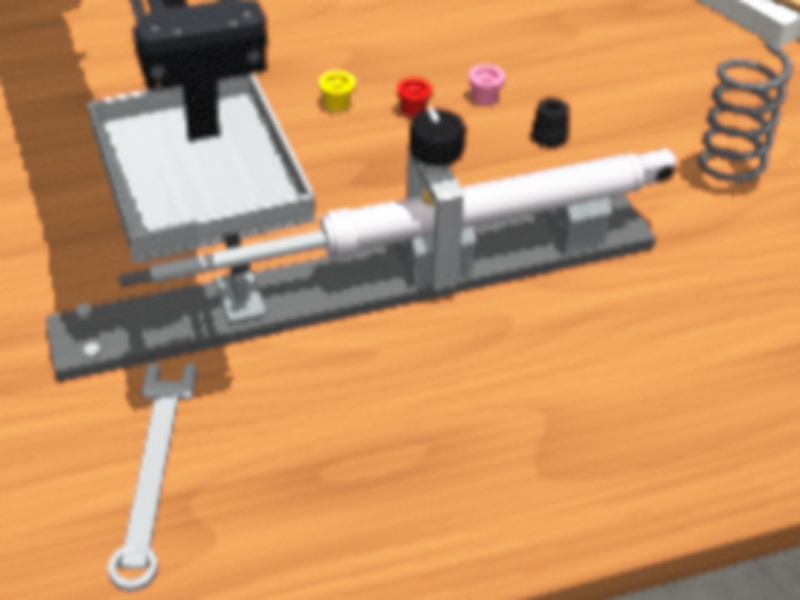

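```bash
python3 -m pendant '[{"travel":[-0.02,0.05,0],"twist":0},{"travel":[-0.03,0.1,0],"twist":0},{"travel":[-0.03,0.1,0],"twist":0},{"travel":[-0.03,0.1,0],"twist":0}]'
python3 - <<'E'
from h import *
snap("wrist","w1")
E
```

```text
time: 0.65
position: [0.6495, 0.0993, 0.2512]
tool_rot: [-0.001, 1.573, -0.001]
ft_force: [0.8, 0.3, 0.2]
grip_width: 0.999
```

View pics/w1.png

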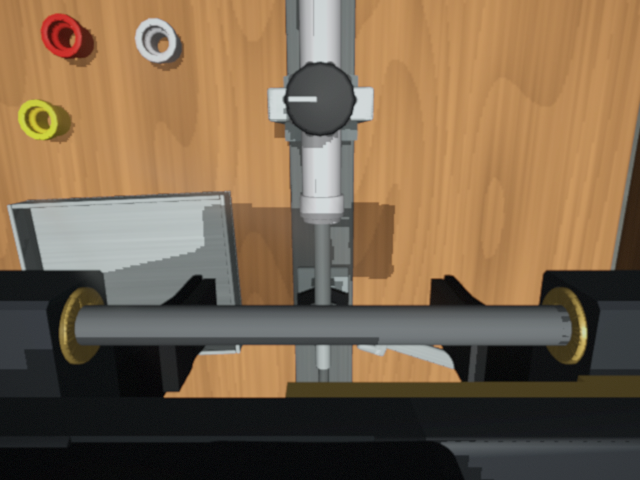

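```bash
python3 - <<'E'
from h import *
W=cam("wrist"); S=cam("side");C=cam("scene")
st=ctrl.get_state()
# picture 2 pose same
print("knob top",plane(W,(320,98),.156))
print("mouth front bottom edge",plane(W,(321,221),.065),"collar left/right",plane(W,(302,208),.065),plane(W,(343,208),.065))
print("tube up",plane(W,(301,20),.065),plane(W,(341,20),.065))
print("tray corners",[plane(W,p,.03)[:2].round(3) for p in((12,206),(231,193))])
# original wrist pose for tray bottom
s0=dict(position=[.6494,-.0001,.2215],tool_rot=[-7e-5,1.57268,-7.8e-5]); W0=cam("wrist",s0)
print("tray w0",[plane(W0,p,.03)[:2].round(3) for p in((208,76),(229,266))])
print("rod w0",plane(W0,(321,110),.065),plane(W0,(322,210),.065),"tip",plane(W0,(322,303),.065))
print("rest",plane(W0,(323,184),.066))
print("tray side",[plane(S,p,.03)[:2].round(3) for p in((356,238),(437,263),(412,306),(323,273))])
print("seal w1",plane(W,(157,40),.028), "bump",plane(S,(276,362),.038))
for p in [(412,199),(430,205),(442,174),(463,178)]: print("stand",plane(S,p,.07))
im=cv2.imread("pics/side0.png"); cv2.imwrite("pics/c4.png",cv2.resize(im[150:250,380:490],None,fx=7,fy=6,interpolation=cv2.INTER_CUBIC))
E
```

```text
knob top [0.64763127 0.18429795 0.156     ]
mouth front bottom edge [0.64745325 0.09300098 0.065     ] collar left/right [0.63166772 0.10406273 0.065     ] [0.66579354 0.10401294 0.065     ]
tube up [0.63287951 0.24675702 0.065     ] [0.66286673 0.24669323 0.065     ]
tray corners [array([0.364, 0.1  ]), array([0.566, 0.112])]
tray w0 [array([0.559, 0.11 ]), array([ 0.567, -0.046])]
rod w0 [0.64761633 0.08260107 0.065     ] [0.64830471 0.00958693 0.065     ] tip [ 0.64827124 -0.06640449  0.065     ]
rest [0.64906515 0.02949474 0.066     ]
tray side [array([ 0.557, -0.043]), array([ 0.366, -0.055]), array([0.363, 0.093]), array([0.562, 0.1  ])]
seal w1 [0.51010878 0.24040279 0.028     ] bump [0.51115885 0.34653848 0.038     ]
stand [ 0.48995855 -0.20262894  0.07      ]
stand [ 0.44330639 -0.20041735  0.07      ]
stand [ 0.46811439 -0.35333996  0.07      ]
stand [ 0.41481403 -0.36169389  0.07      ]
```

View pics/c4.png

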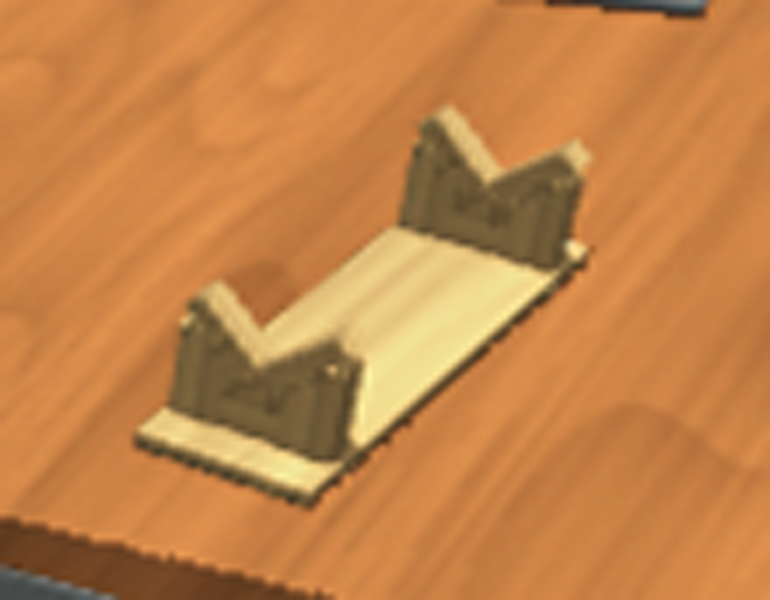

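```bash
python3 -m pendant '[{"travel":[0,0.05,0],"twist":-0.18},{"travel":[0,0.085,-0.002],"twist":-0.36},{"travel":[0,0.085,-0.002],"twist":-0.54},{"travel":[0,0.085,-0.002],"twist":-0.72},{"travel":[0,0.085,-0.002],"twist":-0.9},{"travel":[0,0.085,-0.002],"twist":-1.08},{"travel":[0,0.085,-0.002],"twist":-1.26},{"travel":[0,0.085,-0.002],"twist":-1.44},{"travel":[0,0.085,-0.002],"twist":-1.62},{"travel":[0,0.085,-0.002],"twist":-1.8}]'
python3 -c "
from h import *
s=ctrl.get_state();print(s['joint_positions'].round(3),s['torque'],s['position'])
print(R.from_rotvec(s['tool_rot']).as_matrix().round(4))"
```

```text
time: 1.95
position: [0.6481, 0.1805, 0.2502]
tool_rot: [-1.377, 1.096, 1.378]
ft_force: [0.2, -0.4, -0.3]
grip_width: 0.998
[-0.016  0.391 -0.406  1.33   0.153  1.455  1.388] [ 0.17405964 -0.02575479  0.03490388] [0.64812136 0.18053383 0.25024727]
[[-0.0032 -0.9737 -0.228 ]
 [-0.0029 -0.228   0.9737]
 [-1.      0.0037 -0.0021]]
```

```bash
python3 -m pendant '[{"travel":[0.01,0,0.004],"twist":-0.18},{"travel":[0.02,0,0.004],"twist":-0.36},{"travel":[0.02,0,0.004],"twist":-0.54},{"travel":[0.03,0,0.004],"twist":-0.72},{"travel":[0.03,0,0.004],"twist":-0.88},{"travel":[0.03,0,0.004],"twist":-0.88},{"travel":[0.03,0,0.004],"twist":-0.88}]'
python3 -c "
from h import *
s=ctrl.get_state();print(s['joint_positions'].round(3),s['torque'],s['position'])
M=R.from_rotvec(s['tool_rot']).as_matrix();print(M.round(4)); print(M.T@(np.array([.6476,.1843,.127])-s['position']))
snap('side','s1',(180,150,400,330),3)"
```

```text
time: 2.82
position: [0.6474, 0.1831, 0.22]
tool_rot: [-1.962, 0.469, 1.967]
ft_force: [-0.3, 0.2, 0.6]
grip_width: 1.001
[ 0.077  0.424 -0.54   1.372  0.218  1.409  2.217] [ 0.20585597  0.02054427 -0.0154393 ] [0.64738005 0.18305281 0.22002658]
[[-0.0034 -0.4485 -0.8938]
 [-0.0034 -0.8937  0.4486]
 [-1.      0.0046  0.0015]]
[ 0.09302046 -0.00164079  0.0002247 ]
```

View pics/s1.png

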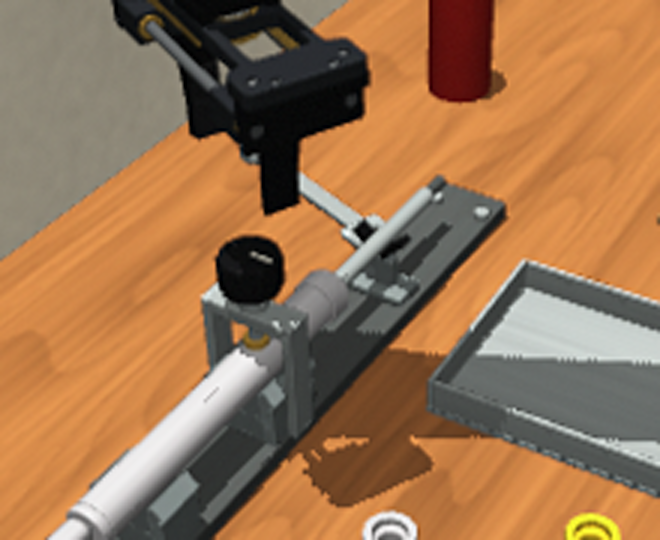

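```bash
python3 -m pendant '[{"travel":[0.05,-0.0016,0],"twist":0},{"travel":[0.08,-0.0016,0],"twist":0},{"travel":[0.093,-0.0016,0],"twist":0},{"travel":[0.093,-0.0016,0],"twist":0},{"travel":[0.093,-0.0016,0],"twist":0}]'
python3 -m pendant '[{"travel":[0,0,0],"twist":0},{"travel":[0,0,0],"twist":0},{"travel":[0,0,0],"twist":0},{"travel":[0,0,0],"twist":0},{"travel":[0,0,0],"twist":0},{"travel":[0,0,0],"twist":0}]' -1 30
python3 -c "
from h import *
s=ctrl.get_state();print(s['joint_positions'].round(3),s['torque'],s['ft_force'],s['position'],s['grip_width']*87)
snap('side','s2',(180,150,400,330),3)"
```

```text
time: 3.5
position: [0.6488, 0.185, 0.129]
tool_rot: [-1.964, 0.467, 1.964]
ft_force: [-0.6, 0.3, -0.4]
grip_width: 0.999
time: 4.25
position: [0.6479, 0.1855, 0.1289]
tool_rot: [-1.963, 0.467, 1.966]
ft_force: [-2.7, -0.2, 1.6]
grip_width: 0.474
[ 0.071  0.481 -0.527  1.483  0.249  1.248  2.191] [0.18637674 0.613603   0.03595993] [-2.69677087 -0.240327    1.62750864] [0.64786818 0.18547407 0.12888197] 41.27567681901577
```

View pics/s2.png

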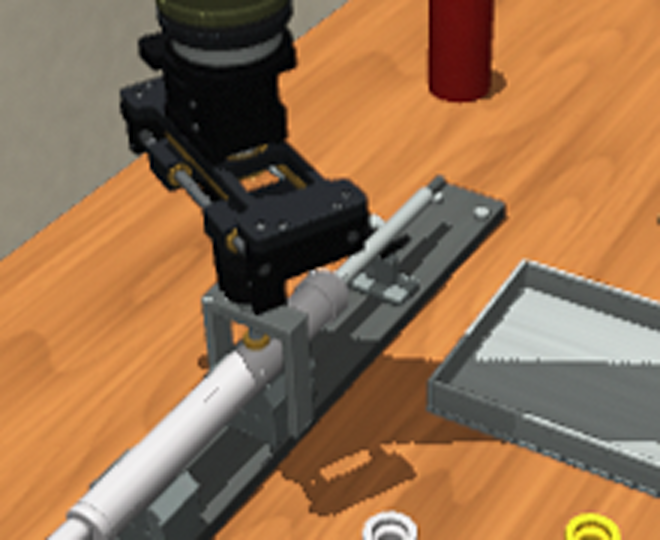

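```bash
cat > tq.py <<'E'
from h import *
s=ctrl.get_state(); M=R.from_rotvec(s['tool_rot']).as_matrix()
a=np.arctan2(M[1,2],M[0,2])
print("T",s['torque'].round(3),"F",s['ft_force'].round(1),"q7",s['joint_positions'][6].round(3),"jaw ang cw",round(-a,3),"tq7",s['joint_torque'][6].round(3),"pos",s['position'].round(4),"w",round(s['grip_width']*87,1))
E
python3 tq.py
python3 -m pendant '[{"travel":[0,0,0],"twist":0.15},{"travel":[0,0,0],"twist":0.3},{"travel":[0,0,0],"twist":0.45},{"travel":[0,0,0],"twist":0.6}]'; python3 tq.py
python3 -m pendant '[{"travel":[0,0,0],"twist":0.15},{"travel":[0,0,0],"twist":0.3},{"travel":[0,0,0],"twist":0.45},{"travel":[0,0,0],"twist":0.6}]'; python3 tq.py
```

```text
T [ 0.222  0.724 -0.01 ] F [-2.9  0.8  1. ] q7 2.191 jaw ang cw -2.678 tq7 0.001 pos [0.6479 0.1854 0.1289] w 41.3
time: 4.8
position: [0.6482, 0.1851, 0.1289]
tool_rot: [-1.57, 0.932, 1.569]
ft_force: [-0.1, -1.3, 1.8]
grip_width: 0.473
T [0.111 0.064 0.056] F [-0.1 -1.3  1.8] q7 1.622 jaw ang cw -2.073 tq7 1.111 pos [0.6482 0.1851 0.1289] w 41.2
time: 5.3
position: [0.6484, 0.1846, 0.1289]
tool_rot: [-1.135, 1.26, 1.132]
ft_force: [-0.9, -0.3, -0.1]
grip_width: 0.476
T [-0.102  0.21   0.045] F [-0.9 -0.3 -0.1] q7 1.05 jaw ang cw -1.468 tq7 1.114 pos [0.6484 0.1846 0.1289] w 41.4
```

```bash

python3 -m pendant '[{"travel":[0,0,0],"twist":0.1},{"travel":[0,0,0],"twist":0.2}]'>/dev/null; python3 tq.py
python3 -m pendant '[{"travel":[0,0,0],"twist":0.1},{"travel":[0,0,0],"twist":0.2}]'>/dev/null; python3 tq.py
```

```text
T [0.044 0.217 0.047] F [-1.3 -0.5  1. ] q7 0.858 jaw ang cw -1.265 tq7 0.71 pos [0.6484 0.1844 0.1289] w 41.0
T [0.066 0.276 0.136] F [-1.3  0.1  0.5] q7 0.665 jaw ang cw -1.062 tq7 0.717 pos [0.6483 0.1842 0.1289] w 41.8
```

```bash

python3 -m pendant '[{"travel":[0,0,0],"twist":0.1},{"travel":[0,0,0],"twist":0.2}]'>/dev/null; python3 tq.py
```

```text
T [0.075 0.287 0.048] F [-1.9 -1.3  0.2] q7 0.473 jaw ang cw -0.858 tq7 0.717 pos [0.6482 0.1841 0.1289] w 41.6
```

```bash

python3 -m pendant '[{"travel":[0,0,0],"twist":0.1},{"travel":[0,0,0],"twist":0.2}]'>/dev/null; python3 tq.py
```

```text
T [0.02  0.293 0.347] F [-1.2 -0.4  1.1] q7 0.28 jaw ang cw -0.656 tq7 0.455 pos [0.648  0.1839 0.1289] w 41.1
```

```bash
cat > tqa.py <<'E'
from h import *
v=[];q=[]
for i in range(12):
    ctrl.get_image("side"); s=ctrl.get_state(); v.append(s['torque'][2])
    M=R.from_rotvec(s['tool_rot']).as_matrix(); q.append(-np.arctan2(M[1,2],M[0,2]))
print("Tz mean",np.mean(v),"sd",np.std(v),"ang",np.mean(q),"time",s['time'])
E
python3 tqa.py
python3 -m pendant '[{"travel":[0,0,0],"twist":0.1},{"travel":[0,0,0],"twist":0.2}]'>/dev/null; python3 tq.py; python3 tqa.py
```

```text
Tz mean 0.2664374233583366 sd 0.02623594851388479 ang -0.6590257862810199 time 6.9
T [-0.106  0.502  0.34 ] F [-2.7 -0.7  1.1] q7 0.09 jaw ang cw -0.456 tq7 0.445 pos [0.6479 0.1838 0.1289] w 41.0
Tz mean 0.2894488731049204 sd 0.045681940384328795 ang -0.4590658986404841 time 7.75
```

```bash

python3 -m pendant '[{"travel":[0,0,0],"twist":0.1},{"travel":[0,0,0],"twist":0.2}]'>/dev/null; python3 tq.py; python3 tqa.py
python3 -m pendant '[{"travel":[0,0,0],"twist":0.1},{"travel":[0,0,0],"twist":0.2}]'>/dev/null; python3 tq.py; python3 tqa.py
```

```text
T [-0.298  0.704  0.409] F [-2.2 -0.7  2.3] q7 -0.099 jaw ang cw -0.256 tq7 0.421 pos [0.6478 0.1837 0.1289] w 41.4
Tz mean 0.3164874439040254 sd 0.02832423880968726 ang -0.2593283784383495 time 8.6
T [-0.358  1.023  0.386] F [-5.3 -1.9  3.2] q7 -0.289 jaw ang cw -0.056 tq7 0.397 pos [0.6476 0.1837 0.1289] w 40.9
Tz mean 0.3256140090974997 sd 0.03947744045241487 ang -0.06062363701673574 time 9.45
```

```bash

python3 -m pendant '[{"travel":[0,0,0],"twist":0.09},{"travel":[0,0,0],"twist":0.09}]'>/dev/null; python3 tq.py
python3 -m pendant '[{"travel":[0,0,0],"twist":0},{"travel":[0,0,0],"twist":0},{"travel":[0,0,0],"twist":0}]' 1; python3 tq.py
python3 -m pendant '[{"travel":[-0.05,0,0],"twist":0},{"travel":[-0.1,0,0],"twist":0},{"travel":[-0.12,-0.05,0],"twist":0},{"travel":[-0.12,-0.09,0],"twist":0},{"travel":[-0.12,-0.09,0],"twist":0},{"travel":[-0.12,-0.09,0],"twist":0}]'; python3 tq.py;python3 - <<'E'
from h import *
snap("wrist","w2")
E
```

```text
T [-0.338  1.035  0.352] F [-4.9 -2.   3.1] q7 -0.367 jaw ang cw 0.026 tq7 -0.632 pos [0.6475 0.1837 0.1288] w 41.5
time: 10.07
position: [0.6481, 0.1839, 0.1289]
tool_rot: [0.016, 1.573, -0.024]
ft_force: [0.5, 0.2, -0.6]
grip_width: 0.732
T [-0.003  0.035  0.015] F [ 0.5  0.2 -0.6] q7 -0.367 jaw ang cw 0.026 tq7 0.006 pos [0.6481 0.1839 0.1289] w 63.6
time: 10.82
position: [0.6461, 0.0954, 0.2492]
tool_rot: [0.017, 1.573, -0.023]
ft_force: [-1.1, 0.3, 0.9]
grip_width: 0.997
T [-0.004  0.016  0.005] F [-1.1  0.3  0.9] q7 -0.222 jaw ang cw 0.025 tq7 0.006 pos [0.6461 0.0954 0.2492] w 86.7
```

View pics/w2.png

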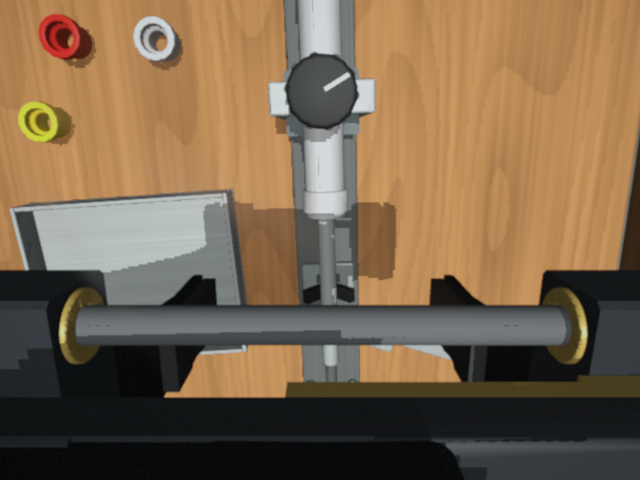

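```bash

python3 -m pendant '[{"travel":[0,-0.06,0],"twist":0},{"travel":[0,-0.12,0],"twist":-0.025},{"travel":[0,-0.17,0],"twist":-0.025},{"travel":[0,-0.2,0.002],"twist":-0.025},{"travel":[0,-0.2,0.002],"twist":-0.025},{"travel":[0,-0.2,0.002],"twist":-0.025}]'; python3 - <<'E'
from h import *
snap("wrist","w3");print(ctrl.get_state()['position'])
E
```

```text
time: 11.62
position: [0.6437, -0.1008, 0.2494]
tool_rot: [-0.005, 1.573, 0.002]
ft_force: [1.1, 1.1, 0.7]
grip_width: 0.998
[ 0.64367222 -0.10049295  0.24953722]
```

View pics/w3.png

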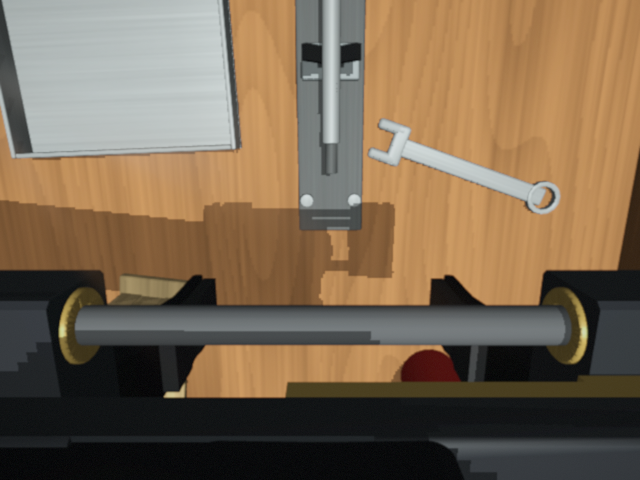

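```bash

python3 - <<'E'
from h import *
W=cam("wrist");S=cam("side");C=cam("scene")
print("tip",plane(W,(329,175),.065),"thread",plane(W,(330,143),.069),"rod far",plane(W,(331,5),.07), "rest",plane(W,(331,52),.07))
print("tray cor",plane(W,(237,150),.03),plane(W,(15,157),.03))
print("can top: wrist right/left", plane(W,(402,370),.16),plane(W,(461,370),.16))
print("can scene top centre",plane(C,(114,318),.18),"side base", plane(S,(333,180),0))
print("tip side",tri((S,(327,210)),(W,(329,175))))
s=ctrl.get_state();M=R.from_rotvec(s['tool_rot']).as_matrix()
print(M.T@(np.array([.648,-.03,.047])-s['position']))
E
```

```text
tip [ 0.64794025 -0.06731245  0.065     ] thread [ 0.64845224 -0.04184487  0.069     ] rod far [0.64823807 0.05637346 0.07      ] rest [0.64855727 0.02457058 0.07      ]
tray cor [ 0.56703156 -0.04924148  0.03      ] [ 0.36982611 -0.0563633   0.03      ]
can top: wrist right/left [ 0.69631324 -0.18654471  0.16      ] [ 0.73550654 -0.18630046  0.16      ]
can scene top centre [ 0.75695053 -0.28529192  0.18      ] side base [ 0.75368774 -0.28232923  0.        ]
tip side (array([ 0.64865812, -0.06722447,  0.06168665]), [np.float64(0.0007874666534348671), np.float64(0.0007874666534348477)])
[0.20237687 0.0708953  0.00517394]
```

```bash

python3 -m pendant '[{"travel":[0.04,0.05,0.003],"twist":0},{"travel":[0.1,0.083,0.005],"twist":0},{"travel":[0.16,0.083,0.005],"twist":0},{"travel":[0.195,0.083,0.005],"twist":0},{"travel":[0.203,0.083,0.005],"twist":0},{"travel":[0.203,0.083,0.005],"twist":0},{"travel":[0.203,0.083,0.005],"twist":0}]'; 
python3 -m pendant '[{"travel":[0,0,0],"twist":0},{"travel":[0,0,0],"twist":0},{"travel":[0,0,0],"twist":0},{"travel":[0,0,0],"twist":0},{"travel":[0,0,0],"twist":0},{"travel":[0,0,0],"twist":0},{"travel":[0,0,0],"twist":0},{"travel":[0,0,0],"twist":0}]' -1 40
python3 tq.py; python3 -c "
from h import *
snap('side','s3',(230,100,450,300),3)"
```

```text
time: 12.55
position: [0.6498, -0.0176, 0.0491]
tool_rot: [-0.006, 1.569, 0.003]
ft_force: [0.7, -0.7, -0.1]
grip_width: 0.998
time: 13.55
position: [0.6497, -0.0176, 0.049]
tool_rot: [-0.006, 1.569, 0.003]
ft_force: [-0.4, 0.2, -0.2]
grip_width: 0.172
T [-0.028 -0.012 -0.029] F [-0.4  0.2 -0.2] q7 -0.006 jaw ang cw -0.006 tq7 -0.0 pos [ 0.6497 -0.0176  0.049 ] w 15.0
```

View pics/s3.png

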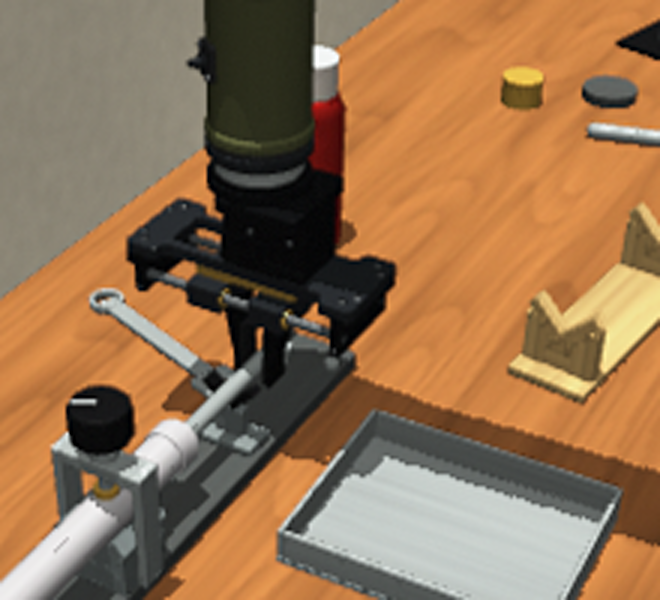

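```bash

python3 -m pendant '[{"travel":[0,0,0],"twist":0},{"travel":[0,0,0],"twist":0},{"travel":[0,0,0],"twist":0}]' 
python3 tq.py
python3 -m pendant '[{"travel":[0,-0.01,-0.001],"twist":0},{"travel":[0,-0.02,-0.001],"twist":0},{"travel":[0,-0.03,-0.001],"twist":0},{"travel":[0,-0.04,-0.001],"twist":0},{"travel":[0,-0.04,-0.001],"twist":0}]' 
python3 tq.py
```

```text
time: 13.98
position: [0.6494, -0.0176, 0.049]
tool_rot: [-0.006, 1.57, 0.003]
ft_force: [-0.5, -0.4, 0.8]
grip_width: 0.146
T [-0.01   0.07   0.032] F [-0.5 -0.4  0.8] q7 -0.006 jaw ang cw -0.006 tq7 -0.01 pos [ 0.6494 -0.0176  0.049 ] w 12.7
time: 14.6
position: [0.6488, -0.0605, 0.0492]
tool_rot: [-0.006, 1.569, -0.001]
ft_force: [2.3, -1.5, -0.1]
grip_width: 0.148
T [-0.35  -0.445 -0.074] F [ 2.3 -1.5 -0.1] q7 0.061 jaw ang cw -0.003 tq7 0.147 pos [ 0.6488 -0.0605  0.0492] w 12.9
```

```bash

python3 -m pendant '[{"travel":[0,-0.02,0],"twist":0},{"travel":[0,-0.04,0],"twist":0},{"travel":[0,-0.06,0],"twist":0},{"travel":[0,-0.08,0],"twist":0},{"travel":[0,-0.1,0],"twist":0},{"travel":[0,-0.115,0],"twist":0},{"travel":[0,-0.123,0],"twist":0},{"travel":[0,-0.123,0],"twist":0},{"travel":[0,-0.123,0],"twist":0}]' 
python3 tq.py; python3 -c "
from h import *
snap('side','s4',(200,100,420,300),3)"
```

```text
time: 15.72
position: [0.6492, -0.1838, 0.0498]
tool_rot: [-0.007, 1.569, -0.001]
ft_force: [0.6, -0.7, -1.9]
grip_width: 0.142
T [-0.322  0.01  -0.059] F [ 0.6 -0.7 -1.9] q7 0.26 jaw ang cw -0.004 tq7 0.042 pos [ 0.6492 -0.1838  0.0498] w 12.3
```

View pics/s4.png

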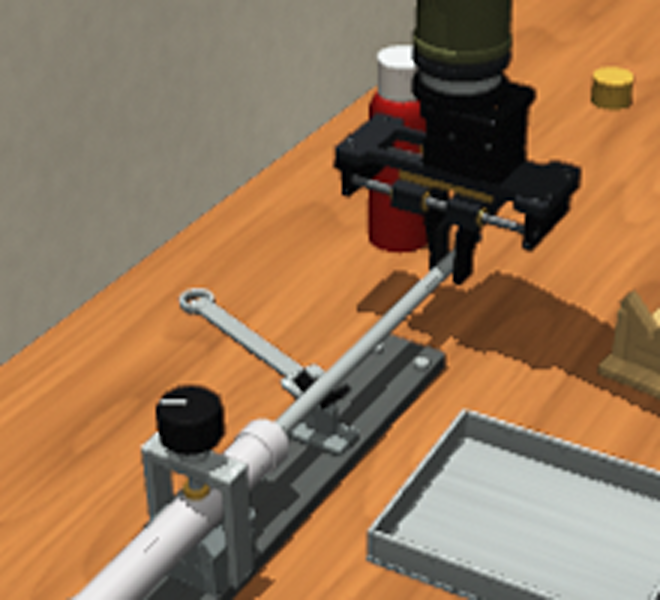

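```bash

python3 -m pendant '[{"travel":[0,0,0],"twist":0},{"travel":[0,0,0],"twist":0},{"travel":[0,0,0],"twist":0},{"travel":[-0.03,0,0],"twist":0},{"travel":[-0.07,0.03,0],"twist":0},{"travel":[-0.08,0.09,0],"twist":0},{"travel":[-0.08,0.14,0],"twist":0},{"travel":[-0.08,0.174,0],"twist":0},{"travel":[-0.08,0.174,0],"twist":0},{"travel":[-0.08,0.174,0],"twist":0}]' 1
python3 tq.py; python3 -c "
from h import *
snap('side','s5',(200,100,420,300),3);snap('wrist','w5')"
```

```text
time: 17.02
position: [0.6484, -0.0104, 0.1291]
tool_rot: [-0.007, 1.569, -0.002]
ft_force: [-0.1, -1.1, 0.0]
grip_width: 1.0
T [-0.04   0.012 -0.015] F [-0.1 -1.1  0. ] q7 -0.026 jaw ang cw -0.003 tq7 -0.003 pos [ 0.6484 -0.0104  0.1291] w 87.0
```

View pics/s5.png

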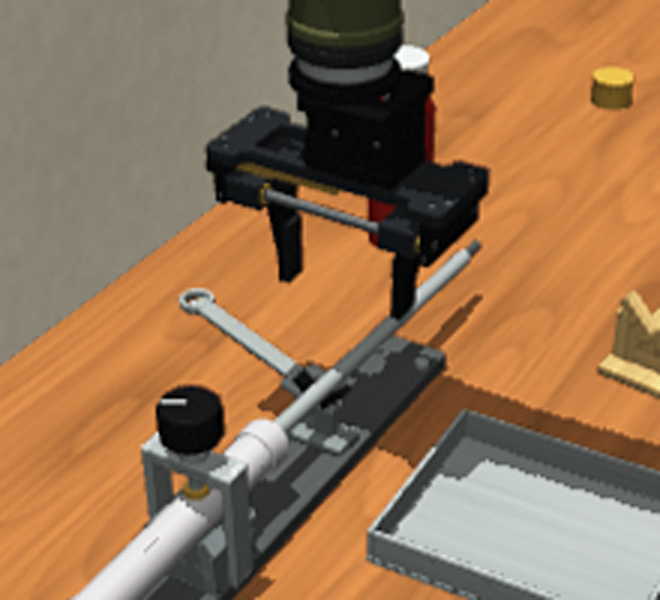

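```bash
python3 -c "
from h import *
print(plane(cam('side'),(359,181.3),.064))"
python3 -m pendant '[{"travel":[0.04,0,0],"twist":0},{"travel":[0.07,0,0],"twist":0},{"travel":[0.083,0,0],"twist":0},{"travel":[0.083,0,0],"twist":0}]'
python3 -m pendant '[{"travel":[0,0,0],"twist":0},{"travel":[0,0,0],"twist":0},{"travel":[0,0,0],"twist":0},{"travel":[0,0,0],"twist":0},{"travel":[0,0,0],"twist":0},{"travel":[0,0,0],"twist":0},{"travel":[0,0,0],"twist":0},{"travel":[0,0,0],"twist":0},{"travel":[0,0,0],"twist":0},{"travel":[0,0,0],"twist":0}]' -1 50
python3 tq.py
```

```text
[ 0.64186308 -0.2187019   0.064     ]
time: 17.62
position: [0.6482, -0.0131, 0.0454]
tool_rot: [-0.005, 1.57, -0.005]
ft_force: [0.1, 0.5, -0.1]
grip_width: 1.004
time: 18.88
position: [0.6487, -0.0131, 0.0456]
tool_rot: [-0.005, 1.569, -0.005]
ft_force: [2.7, 0.1, -0.8]
grip_width: 0.148
T [-0.024 -0.473 -0.048] F [ 2.7  0.1 -0.8] q7 -0.027 jaw ang cw 0.001 tq7 0.096 pos [ 0.6487 -0.0131  0.0456] w 12.9
```

```bash

python3 -m pendant '[{"travel":[0,-0.015,0],"twist":0},{"travel":[0,-0.03,0],"twist":0},{"travel":[0,-0.045,0],"twist":0},{"travel":[0,-0.06,0],"twist":0},{"travel":[0,-0.075,0],"twist":0},{"travel":[0,-0.085,0],"twist":0},{"travel":[0,-0.085,0],"twist":0},{"travel":[0,-0.085,0],"twist":0}]'
python3 tq.py; python3 -c "
from h import *
snap('side','s6',(200,100,420,300),3);snap('wrist','w6');snap('scene','c6',(200,220,360,340),5)"
```

```text
time: 19.88
position: [0.6488, -0.0971, 0.046]
tool_rot: [-0.004, 1.569, -0.004]
ft_force: [-0.1, 0.7, -3.9]
grip_width: 0.144
T [-0.002  0.011  0.021] F [-0.1  0.7 -3.9] q7 0.114 jaw ang cw -0.0 tq7 0.002 pos [ 0.6488 -0.0971  0.046 ] w 12.5
```

View pics/s6.png

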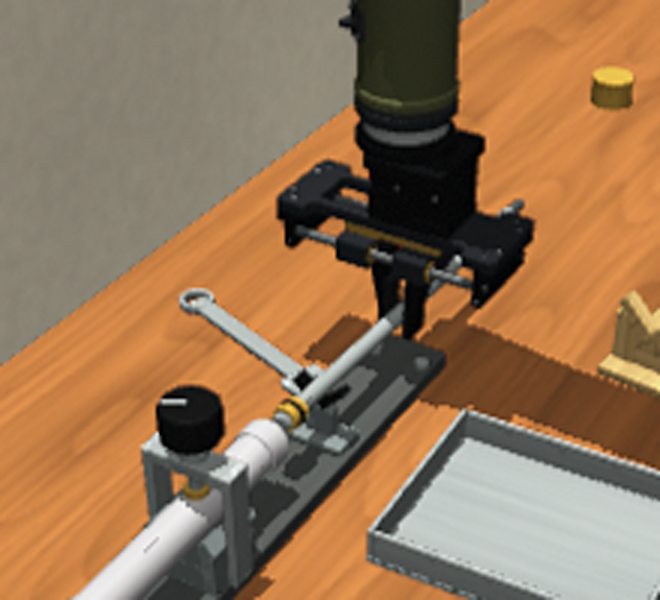

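View pics/w6.png

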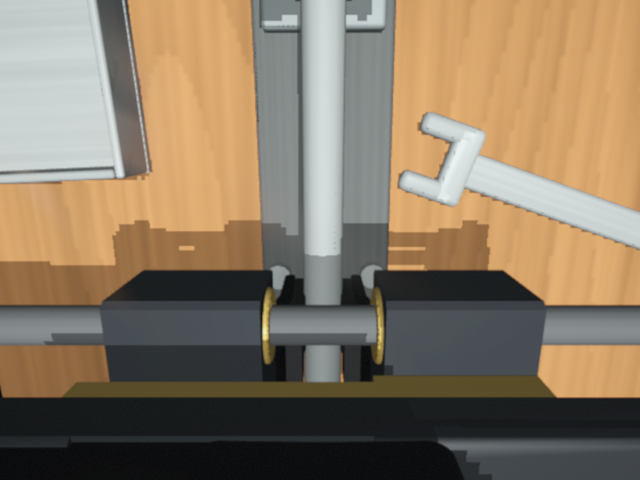

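View pics/c6.png

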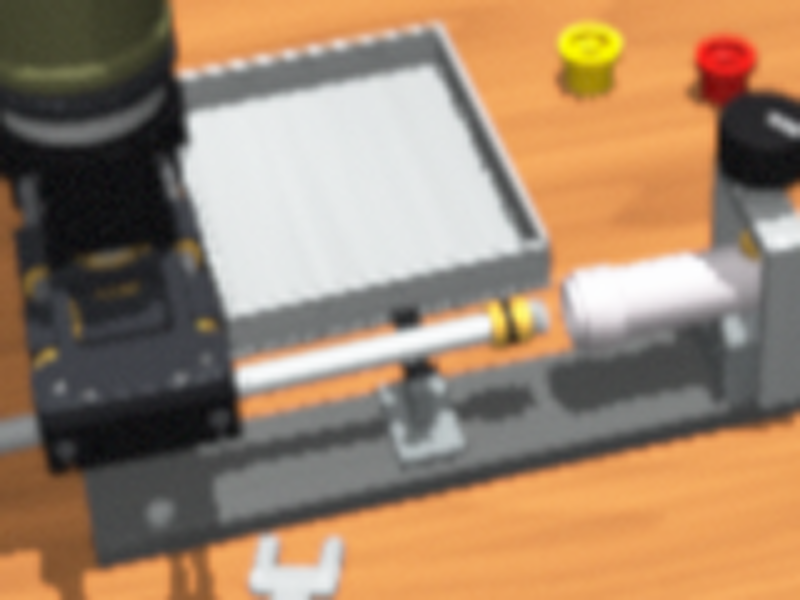

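```bash

python3 -m pendant '[{"travel":[0,-0.005,0],"twist":0},{"travel":[-0.02,-0.005,0],"twist":0},{"travel":[-0.05,-0.005,0],"twist":0},{"travel":[-0.09,-0.005,0],"twist":0},{"travel":[-0.13,-0.005,0],"twist":0},{"travel":[-0.17,-0.005,-0.02],"twist":0},{"travel":[-0.19,-0.005,-0.05],"twist":0},{"travel":[-0.2,-0.005,-0.08],"twist":0},{"travel":[-0.2,-0.02,-0.11],"twist":0},{"travel":[-0.2,-0.05,-0.13],"twist":0}]'
python3 -m pendant '[{"travel":[0,-0.03,0],"twist":0},{"travel":[0,-0.06,0],"twist":0},{"travel":[0,-0.1,0],"twist":0},{"travel":[0,-0.14,0],"twist":0},{"travel":[0,-0.17,0],"twist":0},{"travel":[0,-0.18,0],"twist":0},{"travel":[0,-0.18,0],"twist":0}]'
python3 tq.py; python3 -c "
from h import *
snap('side','s7');snap('wrist','w7')"
```

```text
time: 21.28
position: [0.5178, -0.145, 0.2484]
tool_rot: [-0.007, 1.566, -0.001]
ft_force: [1.2, -1.0, -4.1]
grip_width: 0.146
time: 22.15
position: [0.5185, -0.3246, 0.2501]
tool_rot: [-0.006, 1.566, -0.001]
ft_force: [1.0, -0.2, -3.0]
grip_width: 0.144
T [ 0.04  -0.033 -0.004] F [ 1.  -0.2 -3. ] q7 0.555 jaw ang cw -0.003 tq7 0.059 pos [ 0.5185 -0.3246  0.2501] w 12.5
```

View pics/s7.png

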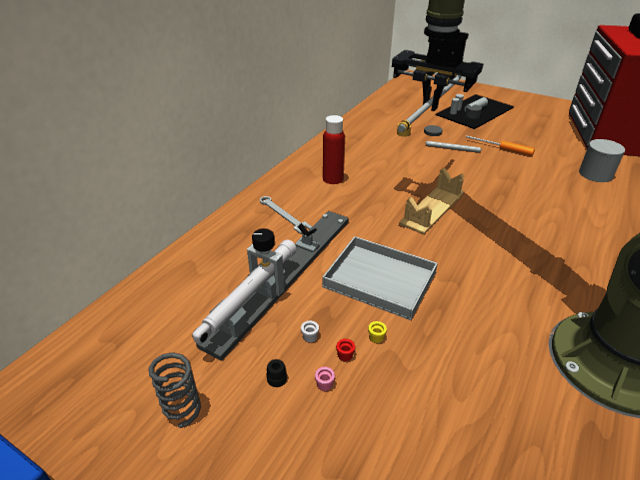

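View pics/w7.png

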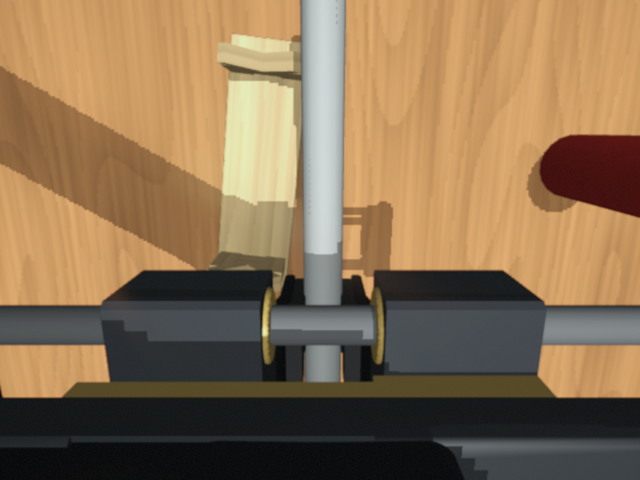

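```bash
python3 - <<'E'
import cv2
im=cv2.imread("pics/w7.png")
c=im[20:300,190:330]; c=cv2.resize(c,None,fx=4,fy=2.1,interpolation=cv2.INTER_CUBIC); 
cv2.imwrite("pics/w7c.png",cv2.resize(im[20:170,190:340],None,fx=4,fy=4,interpolation=cv2.INTER_CUBIC))
cv2.imwrite("pics/w7d.png",cv2.resize(im[160:310,190:340],None,fx=4,fy=4,interpolation=cv2.INTER_CUBIC))
E
```

```text
(no output)
```

View pics/w7c.png

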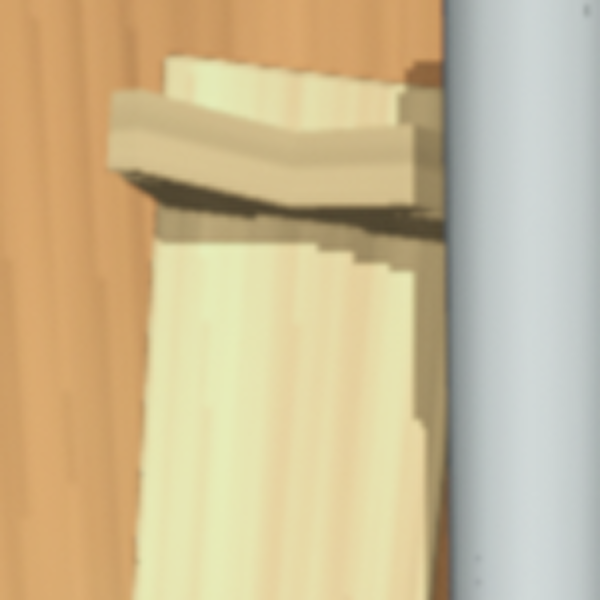

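View pics/w7d.png

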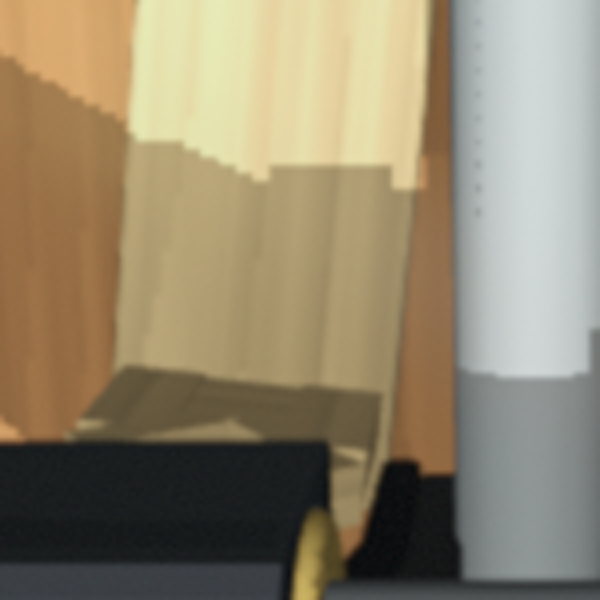

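```bash
python3 - <<'E'
from h import *
s=dict(position=[.5185,-.3246,.2501],tool_rot=[-.006,1.566,-.001])
W=cam("wrist",s)
a=plane(W,(263.75,52.5),.045);b=plane(W,(261.75,71.75),.045);c=plane(W,(248.8,264.5),.045)
print(a,b,c,np.linalg.norm(a-c),np.linalg.norm(b-c))
d=(a-c)/np.linalg.norm(a-c); o=c+d*.083; o2=a-d*.097;print("centre",o,o2,"ang",np.arctan2(d[0],d[1]))
# base corners
print(plane(W,(190+165/4,20+58/4),.01),plane(W,(190+405/4,20+88/4),.01), "left edge",plane(W,(190+135/4,20+595/4),.01),plane(W,(190+115/4,160+370/4),.01))
# rod check
for p in[(323,5),(323,240)]: print(plane(W,p,.276))
S=cam("side"); print("piston end side",plane(S,(404,131),.269))
E
```

```text
[ 0.4715026  -0.19631278  0.045     ] [ 0.46942636 -0.210808    0.045     ] [ 0.45235282 -0.37477374  0.045     ] 0.17948544936831307 0.1648522662090958
centre [ 0.46120831 -0.2922475   0.045     ] [ 0.46115341 -0.29275911  0.045     ] ang 0.10689613704783968
[ 0.43933669 -0.17607578  0.01      ] [ 0.49147243 -0.18187866  0.01      ] left edge [ 0.42647823 -0.29182728  0.01      ] [ 0.41707692 -0.37361025  0.01      ]
[ 0.51775314 -0.22182991  0.276     ]
[ 0.51798834 -0.29230838  0.276     ]
piston end side [ 0.50851709 -0.14186235  0.269     ]
```

```bash

python3 -m pendant '[{"travel":[0,0.02,-0.02],"twist":0.05},{"travel":[0,0.052,-0.055],"twist":0.107},{"travel":[0.03,0.052,-0.055],"twist":0.107},{"travel":[0.06,0.052,-0.055],"twist":0.107},{"travel":[0.1,0.052,-0.055],"twist":0.107},{"travel":[0.13,0.052,-0.055],"twist":0.107},{"travel":[0.15,0.052,-0.055],"twist":0.107},{"travel":[0.15,0.052,-0.055],"twist":0.107},{"travel":[0.15,0.052,-0.055],"twist":0.107}]'
python3 tq.py; python3 -c "
from h import *
snap('side','s8',(370,80,520,240),4)
s=ctrl.get_state();M=R.from_rotvec(s['tool_rot']).as_matrix();print(M.round(4));print(M.T@(np.array([.4633,-.2726,.038])-s['position']))"
```

```text
time: 23.38
position: [0.4656, -0.2714, 0.1005]
tool_rot: [0.075, 1.562, -0.082]
ft_force: [1.0, -0.7, -4.0]
grip_width: 0.143
T [-0.046 -0.027 -0.017] F [ 1.  -0.7 -4. ] q7 0.411 jaw ang cw 0.1 tq7 -0.001 pos [ 0.4656 -0.2714  0.1005] w 12.4
[[ 0.0076  0.0999  0.995 ]
 [-0.005   0.995  -0.0999]
 [-1.     -0.0042  0.0081]]
[ 0.06278341 -0.00086706 -0.0029263 ]
```

View pics/s8.png

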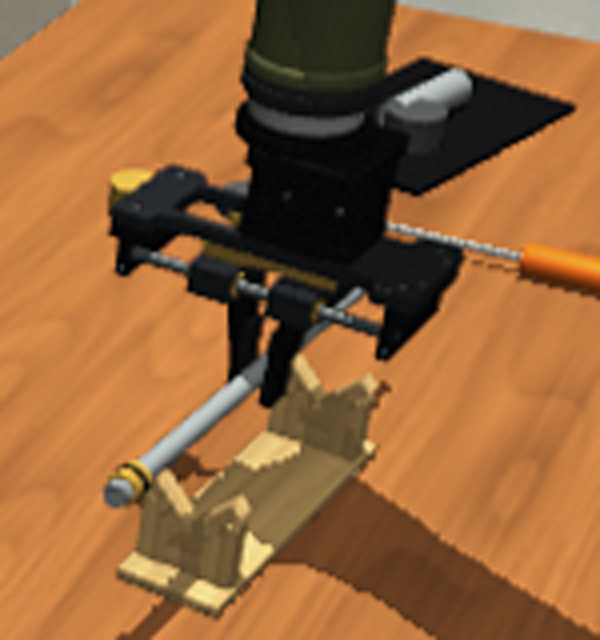

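```bash

python3 -m pendant '[{"travel":[0.015,0,-0.003],"twist":0.007},{"travel":[0.03,0,-0.003],"twist":0.007},{"travel":[0.045,0,-0.003],"twist":0.007},{"travel":[0.055,0,-0.003],"twist":0.007},{"travel":[0.059,0,-0.003],"twist":0.007},{"travel":[0.059,0,-0.003],"twist":0.007}]'
python3 tq.py; python3 -m pendant '[{"travel":[0.002,0,0],"twist":0},{"travel":[0.002,0,0],"twist":0}]';python3 tq.py; python3 -c "
from h import *
snap('side','s9',(370,80,520,240),4);"
```

```text
time: 24.18
position: [0.4632, -0.2716, 0.0416]
tool_rot: [0.081, 1.562, -0.087]
ft_force: [-1.2, -0.6, -3.7]
grip_width: 0.143
T [0.031 0.121 0.013] F [-1.2 -0.6 -3.7] q7 0.42 jaw ang cw 0.107 tq7 0.061 pos [ 0.4632 -0.2716  0.0416] w 12.4
time: 24.42
position: [0.4635, -0.2718, 0.0399]
tool_rot: [0.08, 1.561, -0.088]
ft_force: [-0.7, 0.3, -2.8]
grip_width: 0.143
T [ 0.024  0.158 -0.063] F [-0.7  0.3 -2.8] q7 0.421 jaw ang cw 0.107 tq7 0.063 pos [ 0.4635 -0.2718  0.0399] w 12.4
```

View pics/s9.png

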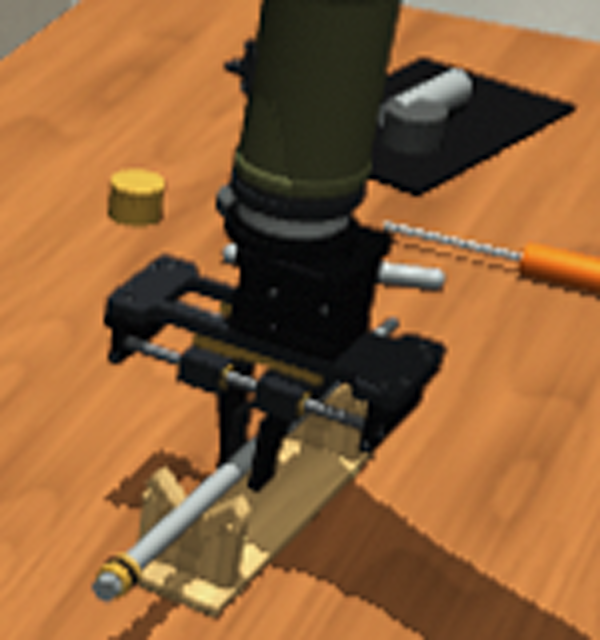

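```bash
for i in 1 2; do python3 -m pendant '[{"travel":[0.0015,0,0],"twist":0},{"travel":[0.0015,0,0],"twist":0}]'>/dev/null;python3 tq.py; done
```

```text
T [ 0.104  0.309 -0.038] F [-1.3  1.7 -0. ] q7 0.421 jaw ang cw 0.107 tq7 0.071 pos [ 0.4636 -0.2718  0.0388] w 12.5
T [ 0.4    1.036 -0.075] F [-4.2  3.1  8.1] q7 0.422 jaw ang cw 0.107 tq7 0.058 pos [ 0.4637 -0.2718  0.0387] w 12.6
```

```bash
python3 -m pendant '[{"travel":[0,0,0],"twist":0},{"travel":[0,0,0],"twist":0},{"travel":[0,0,0],"twist":0},{"travel":[0,0,0],"twist":0}]' 0.5; python3 -m pendant '[{"travel":[-0.02,0,0],"twist":0},{"travel":[-0.06,0,0],"twist":0},{"travel":[-0.12,0,0],"twist":-0.05},{"travel":[-0.17,0.04,0],"twist":-0.107},{"travel":[-0.2,0.1,0],"twist":-0.107},{"travel":[-0.2,0.16,0],"twist":-0.107},{"travel":[-0.2,0.2,0],"twist":-0.107}]' 1;python3 tq.py; python3 -c "
from h import *
snap('side','s10',(370,110,500,240),5);snap('side','s10b',(180,200,440,395),3)"
```

```text
time: 25.48
position: [0.4638, -0.2718, 0.0386]
tool_rot: [0.081, 1.561, -0.087]
ft_force: [-0.5, 0.2, 0.1]
grip_width: 0.516
time: 26.35
position: [0.484, -0.0689, 0.2387]
tool_rot: [-0.005, 1.56, -0.001]
ft_force: [0.2, -0.3, -0.3]
grip_width: 0.995
T [ 0.044 -0.017  0.01 ] F [ 0.2 -0.3 -0.3] q7 0.086 jaw ang cw -0.003 tq7 0.628 pos [ 0.484  -0.0689  0.2387] w 86.6
```

View pics/s10.png

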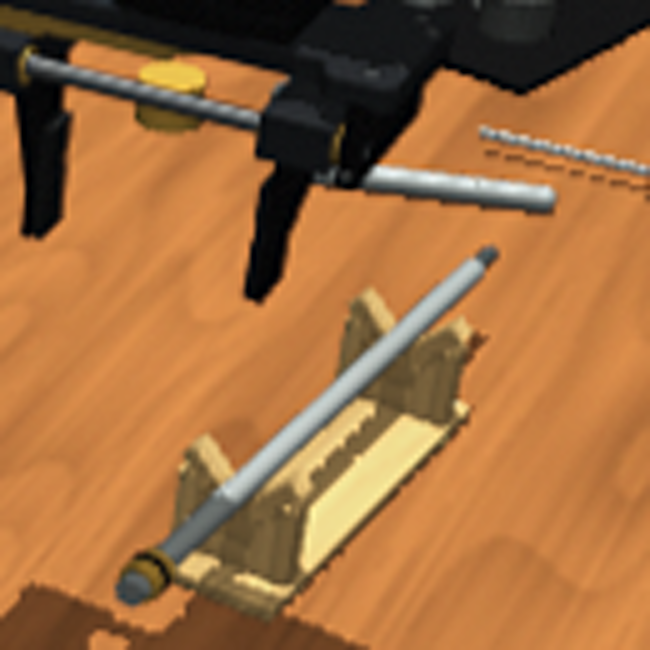

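View pics/s10_full.png

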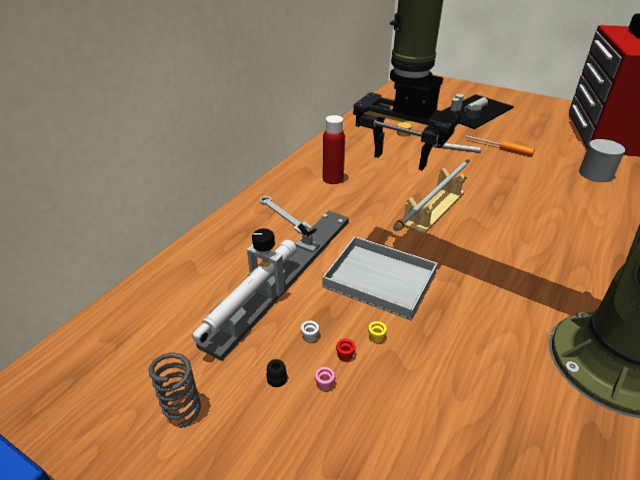

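```bash
python3 -m pendant '[{"travel":[0,0.05,0.01],"twist":0},{"travel":[0,0.11,0.026],"twist":0},{"travel":[0,0.17,0.026],"twist":0},{"travel":[0,0.21,0.026],"twist":0},{"travel":[0,0.21,0.026],"twist":0},{"travel":[0,0.21,0.026],"twist":0}]'; python3 -c "
from h import *
snap('wrist','w8')"
```

```text
time: 27.2
position: [0.5086, 0.1427, 0.2374]
tool_rot: [-0.009, 1.562, 0.003]
ft_force: [-0.2, -0.7, 0.3]
grip_width: 0.998
```

View pics/w8.png

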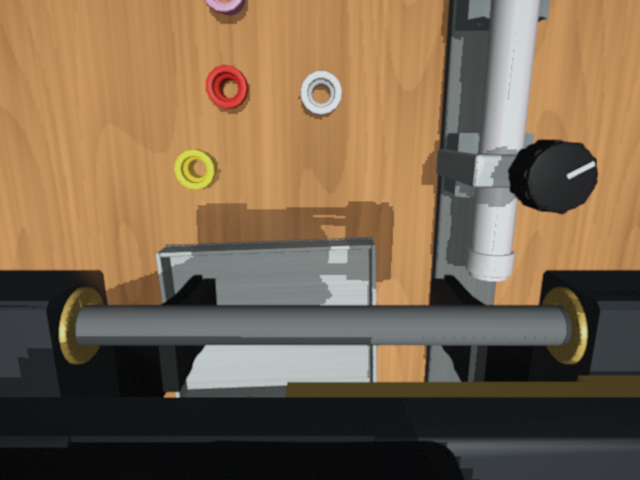

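```bash
python3 -c "
from h import *
im=cv2.imread('pics/w8.png');cv2.imwrite('pics/w8c.png',cv2.resize(im[0:220,150:400],None,fx=2.5,fy=2.5))
g=cv2.cvtColor(im,cv2.COLOR_BGR2HSV)[60:130,285:360]; m=((g[...,1]<50)&(g[...,2]>120)).astype('uint8')
cs,_=cv2.findContours(m,0,1);c=max(cs,key=cv2.contourArea);(x,y),r=cv2.minEnclosingCircle(c);print(x+285,y+60,r)
s=ctrl.get_state();p=plane(cam('wrist'),(x+285,y+60),.026);print(p)
M=R.from_rotvec(s['tool_rot']).as_matrix();p[2]=.006;print(M.T@(p-s['position']))"
```

```text
320.5599365234375 92.20977783203125 21.926515579223633
[0.50792887 0.2411097  0.026     ]
[ 0.23111387  0.09979654 -0.00219076]
```

View pics/w8c.png

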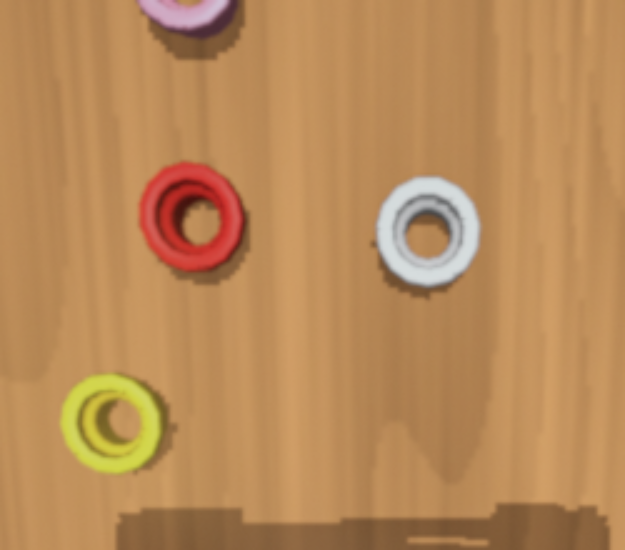

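```bash
python3 -m pendant '[{"travel":[0.0,0.05,-0.002],"twist":0},{"travel":[0.03,0.1,-0.002],"twist":0},{"travel":[0.08,0.1,-0.002],"twist":0},{"travel":[0.13,0.1,-0.002],"twist":0},{"travel":[0.18,0.1,-0.002],"twist":0},{"travel":[0.215,0.1,-0.002],"twist":0},{"travel":[0.229,0.1,-0.002],"twist":0},{"travel":[0.229,0.1,-0.002],"twist":0}]'; python3 tq.py;
python3 -m pendant '[{"travel":[0,0,0],"twist":0},{"travel":[0,0,0],"twist":0},{"travel":[0,0,0],"twist":0},{"travel":[0,0,0],"twist":0},{"travel":[0,0,0],"twist":0},{"travel":[0,0,0],"twist":0},{"travel":[0,0,0],"twist":0}]' -1 20;python3 tq.py
python3 -m pendant '[{"travel":[-0.03,0,0],"twist":0},{"travel":[-0.08,0,0],"twist":0},{"travel":[-0.12,0,0],"twist":0},{"travel":[-0.12,-0.05,-0.01],"twist":0},{"travel":[-0.12,-0.11,-0.02],"twist":0},{"travel":[-0.12,-0.16,-0.02],"twist":0},{"travel":[-0.12,-0.19,-0.02],"twist":0},{"travel":[-0.12,-0.19,-0.02],"twist":0}]';python3 tq.py;python3 -c "
from h import *
snap('side','s11')"
```

```text
time: 28.25
position: [0.5083, 0.2401, 0.0079]
tool_rot: [-0.007, 1.563, 0.0]
ft_force: [-0.6, 0.4, 1.3]
grip_width: 0.997
T [-0.019 -0.007  0.014] F [-0.6  0.4  1.3] q7 -0.587 jaw ang cw -0.005 tq7 -0.017 pos [0.5083 0.2401 0.0079] w 86.8
time: 29.12
position: [0.5083, 0.2402, 0.0079]
tool_rot: [-0.007, 1.563, 0.0]
ft_force: [0.1, -0.3, -0.9]
grip_width: 0.393
T [0.004 0.018 0.017] F [ 0.1 -0.3 -0.9] q7 -0.587 jaw ang cw -0.005 tq7 -0.002 pos [0.5083 0.2402 0.0079] w 34.2
time: 30.12
position: [0.4882, 0.0476, 0.1285]
tool_rot: [-0.004, 1.563, -0.005]
ft_force: [-0.2, 0.7, -0.2]
grip_width: 0.39
T [ 0.059 -0.015  0.006] F [-0.2  0.7 -0.2] q7 -0.168 jaw ang cw 0.001 tq7 0.187 pos [0.4882 0.0476 0.1285] w 34.0
```

View pics/s11.png

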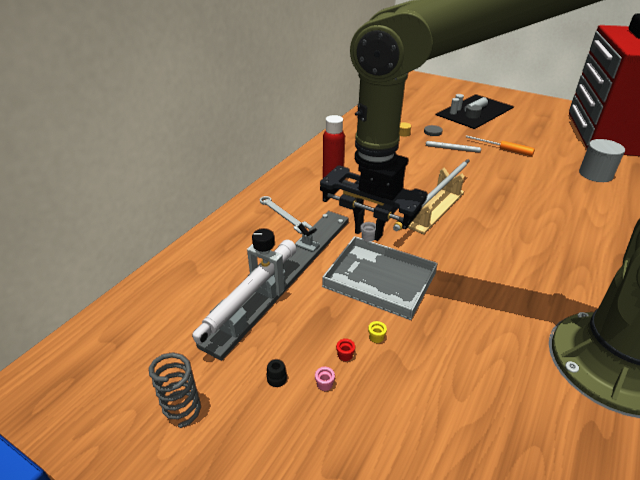

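```bash
python3 -m pendant '[{"travel":[0.04,0,0],"twist":0},{"travel":[0.08,0,0],"twist":0},{"travel":[0.105,0,0],"twist":0},{"travel":[0.115,0,0],"twist":0},{"travel":[0.115,0,0],"twist":0},{"travel":[0.115,0,0],"twist":0}]'; python3 tq.py;
python3 -m pendant '[{"travel":[0,0,0],"twist":0},{"travel":[0,0,0],"twist":0},{"travel":[0,0,0],"twist":0},{"travel":[-0.04,0,0],"twist":0},{"travel":[-0.1,0,0],"twist":0},{"travel":[-0.16,0.05,0],"twist":0},{"travel":[-0.22,0.11,0.01],"twist":0},{"travel":[-0.23,0.17,0.02],"twist":0},{"travel":[-0.23,0.205,0.02],"twist":0},{"travel":[-0.23,0.205,0.02],"twist":0}]' 0.6;python3 tq.py;python3 -c "
from h import *
snap('side','s12');snap('wrist','w12')"
```

```text
time: 30.92
position: [0.4901, 0.0498, 0.0146]
tool_rot: [-0.005, 1.561, -0.001]
ft_force: [-0.3, -0.5, 0.1]
grip_width: 0.393
T [ 0.049 -0.057 -0.013] F [-0.3 -0.5  0.1] q7 -0.194 jaw ang cw -0.003 tq7 -0.001 pos [0.4901 0.0498 0.0146] w 34.2
time: 32.17
position: [0.5059, 0.2622, 0.2451]
tool_rot: [-0.009, 1.56, 0.009]
ft_force: [-0.7, 0.3, -0.5]
grip_width: 0.801
T [-0.064  0.023  0.046] F [-0.7  0.3 -0.5] q7 -0.557 jaw ang cw -0.012 tq7 -0.223 pos [0.5059 0.2622 0.2451] w 69.7
```

View pics/s12.png

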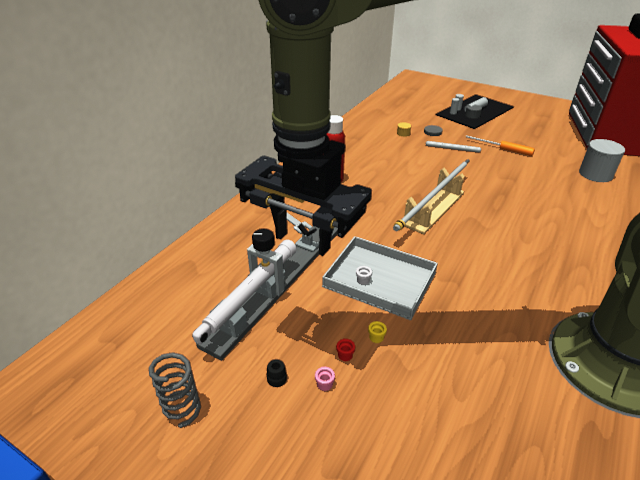

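View pics/w12.png

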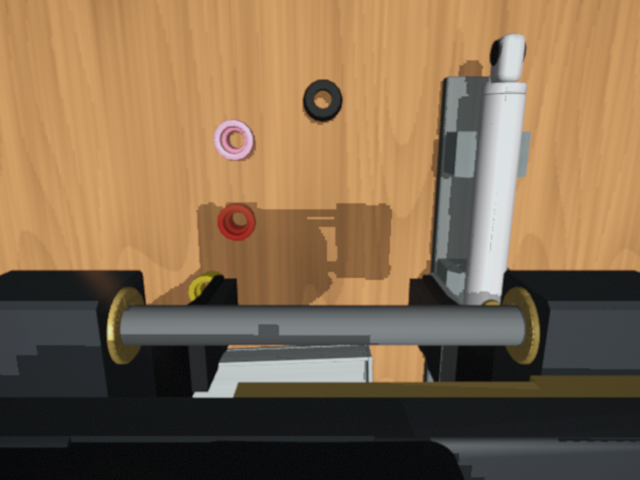

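```bash
python3 -c "
from h import *
im=cv2.imread('pics/w12.png');g=im[60:145,290:360].max(2);m=(g<75).astype('uint8')
cs,_=cv2.findContours(m,0,1);c=max(cs,key=cv2.contourArea);(x,y),r=cv2.minEnclosingCircle(c);print(x+290,y+60,r)
s=ctrl.get_state();p=plane(cam('wrist'),(x+290,y+60),.034);print(p)
M=R.from_rotvec(s['tool_rot']).as_matrix();p[2]=.008;print(M.T@(p-s['position']))"
```

```text
322.5 100.37804794311523 20.676530838012695
[0.50808223 0.34862944 0.034     ]
[ 0.23530041  0.09320306 -0.00064458]
```

```bash
python3 -m pendant '[{"travel":[0.0,0.05,-0.001],"twist":0},{"travel":[0.03,0.094,-0.001],"twist":0},{"travel":[0.08,0.094,-0.001],"twist":0},{"travel":[0.13,0.094,-0.001],"twist":0},{"travel":[0.18,0.094,-0.001],"twist":0},{"travel":[0.215,0.094,-0.001],"twist":0},{"travel":[0.235,0.094,-0.001],"twist":0},{"travel":[0.235,0.094,-0.001],"twist":0}]' 1; python3 tq.py;
python3 -m pendant '[{"travel":[0,0,0],"twist":0},{"travel":[0,0,0],"twist":0},{"travel":[0,0,0],"twist":0},{"travel":[0,0,0],"twist":0},{"travel":[0,0,0],"twist":0},{"travel":[0,0,0],"twist":0},{"travel":[0,0,0],"twist":0}]' -1 20;python3 tq.py
python3 -m pendant '[{"travel":[-0.03,0,0],"twist":0},{"travel":[-0.08,0,0],"twist":0},{"travel":[-0.12,0,0],"twist":0},{"travel":[-0.12,-0.05,-0.01],"twist":0},{"travel":[-0.12,-0.11,-0.03],"twist":0},{"travel":[-0.12,-0.17,-0.05],"twist":0},{"travel":[-0.12,-0.23,-0.05],"twist":0},{"travel":[-0.12,-0.29,-0.05],"twist":0},{"travel":[-0.12,-0.35,-0.05],"twist":0},{"travel":[-0.12,-0.352,-0.05],"twist":0}]';python3 tq.py;python3 -c "
from h import *
snap('side','s13')"
```

```text
time: 33.28
position: [0.5074, 0.3475, 0.007]
tool_rot: [-0.008, 1.563, -0.002]
ft_force: [-0.6, 0.8, 0.4]
grip_width: 0.999
T [-0.025 -0.019 -0.036] F [-0.6  0.8  0.4] q7 -0.788 jaw ang cw -0.003 tq7 -0.026 pos [0.5074 0.3475 0.007 ] w 86.9
time: 34.15
position: [0.5074, 0.3475, 0.007]
tool_rot: [-0.008, 1.563, -0.002]
ft_force: [-0.4, -0.1, 0.4]
grip_width: 0.399
T [ 0.056  0.008 -0.017] F [-0.4 -0.1  0.4] q7 -0.789 jaw ang cw -0.004 tq7 -0.004 pos [0.5074 0.3475 0.007 ] w 34.7
time: 35.4
position: [0.4572, -0.009, 0.129]
tool_rot: [-0.002, 1.563, -0.01]
ft_force: [0.2, 1.6, -1.0]
grip_width: 0.399
T [0.052 0.062 0.016] F [ 0.2  1.6 -1. ] q7 -0.052 jaw ang cw 0.005 tq7 0.29 pos [ 0.4572 -0.009   0.129 ] w 34.7
```

View pics/s13.png

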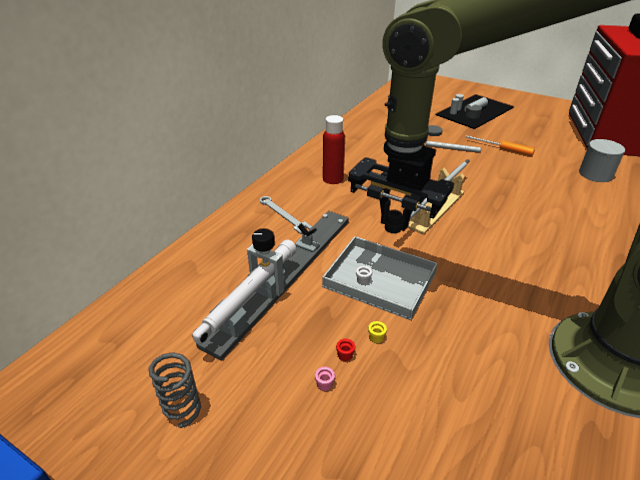

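```bash
python3 -m pendant '[{"travel":[0.04,0,0],"twist":0},{"travel":[0.08,0,0],"twist":0},{"travel":[0.105,0,0],"twist":0},{"travel":[0.115,0,0],"twist":0},{"travel":[0.115,0,0],"twist":0},{"travel":[0.115,0,0],"twist":0}]'; python3 tq.py;
python3 -m pendant '[{"travel":[0,0,0],"twist":0},{"travel":[0,0,0],"twist":0},{"travel":[0,0,0],"twist":0},{"travel":[-0.04,0,0],"twist":0},{"travel":[-0.1,0,0],"twist":0},{"travel":[-0.16,0.0,0],"twist":0},{"travel":[-0.22,0,0.03],"twist":0},{"travel":[-0.25,0,0.06],"twist":0},{"travel":[-0.25,0,0.06],"twist":0}]' 0.6;python3 tq.py;python3 -c "
from h import *
snap('side','s14');snap('wrist','w14');snap('scene','c14')"
```

```text
time: 36.2
position: [0.4594, -0.0065, 0.0151]
tool_rot: [-0.004, 1.561, -0.006]
ft_force: [-0.0, 0.2, -1.1]
grip_width: 0.404
T [0.02  0.014 0.046] F [-0.   0.2 -1.1] q7 -0.076 jaw ang cw 0.001 tq7 -0.001 pos [ 0.4594 -0.0065  0.0151] w 35.1
time: 37.33
position: [0.5198, -0.0049, 0.2685]
tool_rot: [-0.004, 1.555, -0.006]
ft_force: [-0.3, 0.8, -0.6]
grip_width: 0.801
T [0.003 0.017 0.015] F [-0.3  0.8 -0.6] q7 -0.051 jaw ang cw 0.001 tq7 -0.015 pos [ 0.5198 -0.0049  0.2685] w 69.7
```

View pics/s14.png

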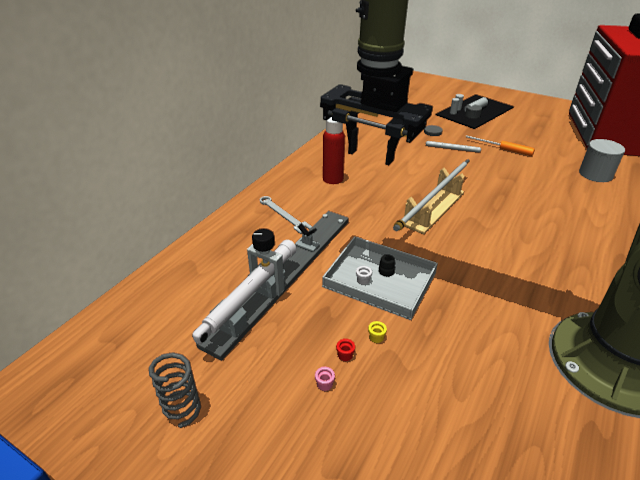

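View pics/w14.png

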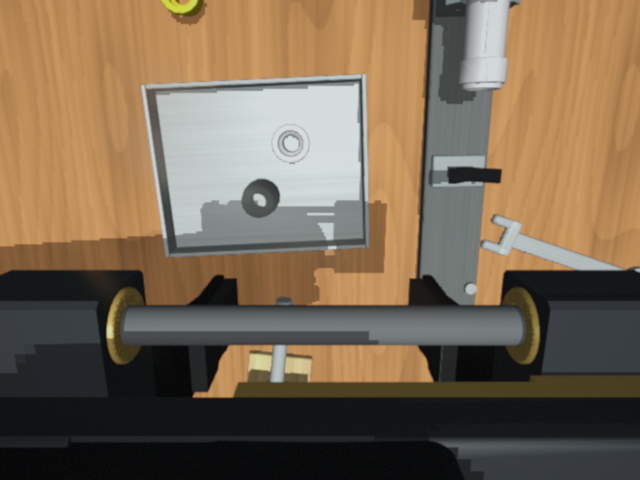

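View pics/c14.png

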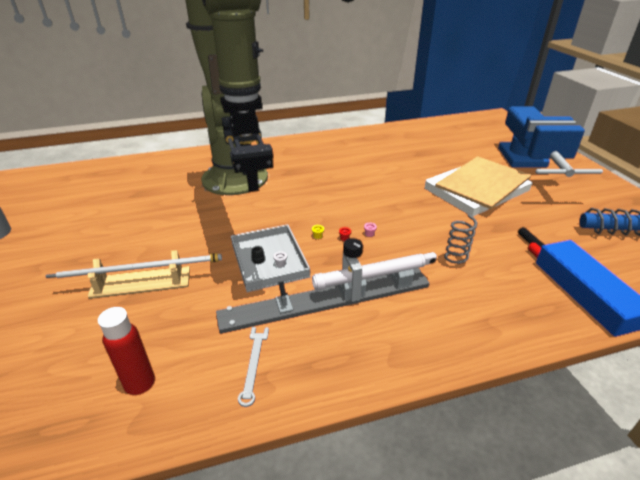

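```bash
python3 -c "
from h import *
S=cam('side');k=380
for a,b,r in [((136,155),(192,155),0.008),((53,150),(97,150),0.015)]:
    p=plane(S,(380+a[0]*.325,80+a[1]*.325),r);q=plane(S,(380+b[0]*.325,80+b[1]*.325),r);print(np.linalg.norm(p-q),(p+q)/2)
im=cv2.imread('pics/s10_full.png');im=cv2.imread('pics/s9_full.png')
cv2.imwrite('pics/c15.png',cv2.resize(cv2.imread('pics/side0.png')[115:150,390:460],None,fx=10,fy=10,interpolation=cv2.INTER_CUBIC))"
```

```text
0.06023082709196996 [ 0.61703693 -0.71570217  0.008     ]
0.04721231019194191 [ 0.69910489 -0.66411671  0.015     ]
```

View pics/c15.png

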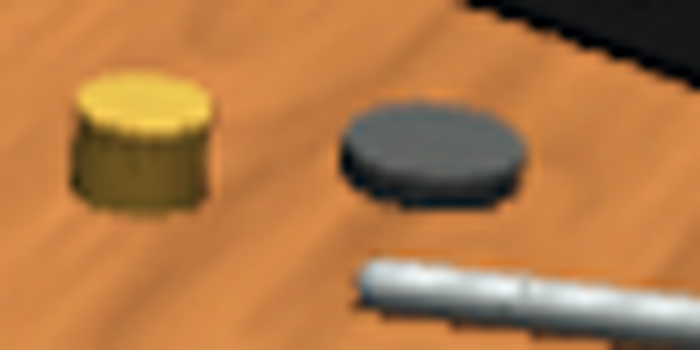

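```bash
python3 -c "
from bench import ctrl
print(ctrl.close_job())"
```

```text
the job is handed in; nothing more can be done
None
```

The strip-down is done and handed in at about 37 s on the robot's clock.

- **Clamp:** I ran the screw in until turning went stiff (torque rose from about 0.05 to 0.34 N m), then forced it on an estimated 0.7–0.8 rad. The exact bearing angle is only known to within a 0.2 rad step, so the true value could be roughly 0.6–0.9 rad. That is around an eighth of a turn and well short of the 1.3 rad crush limit. The paint line sprang back about 0.1 rad on release, as the task said it might.
- **Rod:** I drew it out with one regrip, saw the piston clear of the mouth, and lifted it over the outboard rest. The last pictures show it lying in both V-notches of the stand.
- **Small parts:** The silver seal head and the black bump rubber are in the tray. No spring seat or rod eye was visible in any view. The only thing like one was a dark plain disc, 60 mm across and about 0.94 m out. It lacks the step and the aluminium finish, so I left it.
- **Left alone:** The spring, spray can, wrench and the red, pink and yellow rings were not touched.

One check disagreed slightly: after the first pull, the side camera put the rod tip about 14 mm from where the arm's motion implied. I confirmed that the piston was out by eye before lifting, so nothing hung on it.

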